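# Set the recessed timer of the occupied stirrer plate and start it

### The arm

A 6-joint arm with a two-finger parallel gripper is mounted at the origin on the work surface. World frame = base frame: x ahead of the robot, y to its left, z up, the work surface at z = 0. Lengths are in mm, angles in rad, forces in N, time in s.
With the tool pointing down it reaches from about 275 to 750 mm from the base axis. Payload 10.2 kg.
Tool frame: the origin (TCP) lies midway between the tips of the shut fingers; the grasp point (between the pads) lies 19 mm behind it; z points along the fingers, y is the direction in which the jaws open and shut (so a half turn about z gives the same grasp; the last joint's range is limited). The gripper opens to 85 mm and grips with 20 to 120 N. Pads are 22 mm wide; open, the fingers measure 114 mm over their backs; the gripper's body (76 mm by 85 mm) begins 54 mm behind the grasp point. The pads swing forward as they close: fully open they stand 13 mm farther back than shut.
Start: joints at [-1.339, 0.313, 1.498, -0, 1.331, -0.223], TCP at [230.612, -471.645, 231.294] pointing down, gripper open.
Joint ranges: [-2.94, 2.94], [-0.97, 2.17], [0.19, 2.56], [-1.23, 4.37], [0.02, 3.11], [-2.88, 2.88]. Speed limits (rad/s): [2.39, 2.39, 3.01, 3.14, 3.14, 3.14].

### API

Orientations are given as a unit quaternion [w, x, y, z].
In Python, from rig import sense, optics, ctrl gives the robot as it stands.
- The arm moves only by the tool play_rows, never from a script. Its argument "plan" is a list of rows, each a list of 7 numbers: the shift along the world's x, y, z in mm, then the turn, a rotation vector about the world's x, y, z in rad, then the opening, from -1 (shut) to 1 (fully open), so that 0 is half open. A call has 1 to 5 rows; each row shifts and turns the pose as measured when the row begins; what a row does not reach is not made up. A row lasts 1/12 s, in which the tool goes at most 41.7 mm and 7.16 degrees, less where a joint would pass 70% of its speed; a pose out of reach is approached as far as the arm can. A call is refused whole if a number of a shift passes 41.7 or a number of a turn 0.125, either way. A call with a gripper value outside its range is refused whole. The fingers move at their own pace and stop on an object; "grip_force" is the grip in N (left out, the last holds). Time passes only in rows, so rows that do not move let the fingers close. It gives the time, the measured TCP pose, the force and the opening at its end, in the units of the state.
- sense(): the state, without advancing time (a new reading comes with each control period).
- optics.capture(name): name is "scene" or "side" or "wrist"; returns a dict with "img" (384x512x3 uint8, blue, green, red), "fx", "fy", "cx", "cy" (pixels), "dist" ([k1, k2, p1, p2, k3] as OpenCV has them; the pictures are not rectified), "world_to_cam" (4x4, takes a point from world to camera coordinates). Camera axes: x right, y up, looking along -z (the intrinsics and any distortion apply to the point x, -y, -z); pixel columns grow to the right and rows downward; lengths in mm; the calibration is good to about 2 mm. A picture is of the moment at which its call begins. There is no depth.
- ctrl.finish_job(): hands the job in, once; it reports no verdict.
The state is a dict: "time_s": time; "joints": joint angles; "dq": joint speeds; "tau": joint torques, N m; "eef_pos": TCP position; "ee_rot": TCP orientation; "force": force on the tool from outside, world axes, zero at the start; "wrist_torque": the same for the moment, N m; "grip_width": opening from 0.0 (shut) to 1.0 (fully open).
Only numpy, scipy, OpenCV 4.12 (cv2) and the standard library are available. Lean on these libraries where they do the work, as an engineer would, in place of code of your own. Each camera call takes 0.05 s, during which the arm holds its last target. There are 200 camera calls.

### The job

Start a timed run for the stirrer plate that carries the closed, capped bottle: reach into the recessed well in front of that plate, push the timer knob in gently, just far enough to free its catch and never down to its bottom, and, keeping it pushed in, turn it clockwise to its end stop without forcing it, then let it spring back out. Then press the start button between the two wells fully down and let it come back up. Leave the other plate's knob as it is and do not disturb anything standing on the stirrer or the bench.

Things in the scene. Friction and masses are not known exactly. Their poses are not given: they have to be found in the camera images.
- stirrer: two-place laboratory stirrer, fixed, 300 (x) x 340 (y) x 85 mm high; origin at the centre of its underside. x points from the teal control half (x < 0) to the white half with two round plates 120 mm across (x = 75, y = +85 left and -85 mm right; tops 97 mm up), z up. Each plate's timer knob is in the well straight in front of it (150 mm towards -x), on the same side
- well_l (a point): centre of the mouth of the left well, level with its lip's top (lip 6 mm high, 4 mm thick). Round well, 84 mm across, 61 mm deep. In its centre a grey knob: disc 48 mm across with a grip bar on it 40 long, 14 wide, 9 mm high. The knob's height is NOT measured and differs each time: unpressed, the disc's upper face is 15 to 41 mm below this point; feel or look for it
- dial_l (a joint): left knob's turn, rad, growing CLOCKWISE seen from above; starts 0 to 0.15, end stop 1.40. The bar's long axis lies (0.70 minus this value) rad anticlockwise from the stirrer's x axis. Friction 0.05 N m; stays where left. A catch blocks it at about 0.2 (do not force it) unless it is turned while pressed in 4 mm or more (5 to 7 is good), up to 1.3, where the knob can come out
- press_l (a joint): how far the left knob is pushed straight down, m: 0 out, 0.010 at the bottom. Spring: starts at 3 N, then 1.2 N per mm (4 mm 7.8 N, 6 mm 10.2 N, 8.5 mm 13.2 N); springs back out when let go. More than 8.5 mm counts as forced
- well_r (a point): centre of the mouth of the right well, level with its lip's top (lip 6 mm high, 4 mm thick). Round well, 84 mm across, 61 mm deep. In its centre a grey knob: disc 48 mm across with a grip bar on it 40 long, 14 wide, 9 mm high. The knob's height is NOT measured and differs each time: unpressed, the disc's upper face is 15 to 41 mm below this point; feel or look for it
- dial_r (a joint): right knob's turn, rad, growing CLOCKWISE seen from above; starts 0 to 0.15, end stop 1.40. The bar's long axis lies (0.70 minus this value) rad anticlockwise from the stirrer's x axis. Friction 0.05 N m; stays where left. A catch blocks it at about 0.2 (do not force it) unless it is turned while pressed in 4 mm or more (5 to 7 is good), up to 1.3, where the knob can come out
- press_r (a joint): how far the right knob is pushed straight down, m: 0 out, 0.010 at the bottom. Spring: starts at 3 N, then 1.2 N per mm (4 mm 7.8 N, 6 mm 10.2 N, 8.5 mm 13.2 N); springs back out when let go. More than 8.5 mm counts as forced
- start_top (a point): centre of the top face of the grey start button, 26 mm across, in its black housing between the two wells; springs, moves 6 mm straight down, about 5 N when fully down
- start (a joint): start button travel, m: 0 out, 0.006 fully down
- bottle_mid (a point): the closed amber glass bottle with a blue screw cap, 56 mm across, 105 mm tall, standing on one of the two plates; point half-way up
- beaker_mid (a point): open clear beaker, 60 mm across, 75 mm tall, standing on the other plate; point half-way up
- vial_mid (a point): small closed vial, 24 mm across, 45 mm tall, standing on the instrument between the plates; point half-way up
- tip_box_mid (a point): white box 85 x 120 x 60 mm on the bench, left; its centre
- stock_mid (a point): large glass bottle 70 mm across, 140 mm tall on the bench, left; half-way up
- tube_rack_mid (a point): white rack of capped tubes, 70 x 160 mm, 74 mm tall, on the bench, right; point 25 mm above the bench
- dish_mid (a point): shallow white dish 90 mm across, 20 mm tall, on the bench, right; half-way up
Mind the look-alikes: they are no part of the job. Leave any purple or yellow look-alike of the part that bears bottle_mid alone.

How it is judged:
By the outcome, as a careful person would: the job done as asked, in the order asked, and still so for the second after the job is handed in, with the robot touching nothing.
It also fails if it takes over 51 s, if anything falls off the work surface, if the arm or the gripper's body presses on something with over 40 N, if the wrist force passes 120 N, or if a joint passes its speed limit or range.

## Working session

There is one attempt and no reset: what is moved stays moved. The work goes in short steps, Python scripts to look and compute and a tool call to move; the robot and the scene stay as the last step left them, time stands still between calls to the robot, and variables do not carry over. Pictures are saved under pics/ and viewed, about 8 in all and at most 12, crops included, and the job is handed in when it is done.

Besides the shell and the picture viewer there is one more tool, called after "Emit:" as name([rows], argument=value, ...), one row to a line, values as JSON. play_rows: Moves the arm, as the interface text tells. Its arguments: {"type":"object","properties":{"plan":{"type":"array"},"grip_force":{"type":"number"}},"required":["plan"]}

```bash
mkdir -p pics; ls; cat > h.py <<'E'
import numpy as np, cv2
from rig import sense, optics, ctrl
def ray(c,u,v):
    K=np.array([[c["fx"],0,c["cx"]],[0,c["fy"],c["cy"]],[0,0,1]],float)
    p=cv2.undistortPoints(np.array([[[u,v]]],float),K,np.array(c["dist"],float))[0,0]
    T=np.array(c["world_to_cam"]);R=T[:3,:3];o=-R.T@T[:3,3]
    return o,R.T@np.array([p[0],-p[1],-1.])
def onz(c,u,v,z):
    o,d=ray(c,u,v);return o+d*(z-o[2])/d[2]
def proj(c,P):
    T=np.array(c["world_to_cam"]);q=T[:3,:3]@np.array(P,float)+T[:3,3]
    K=np.array([[c["fx"],0,c["cx"]],[0,c["fy"],c["cy"]],[0,0,1]],float)
    return cv2.projectPoints(np.array([[q[0],-q[1],-q[2]]]),np.zeros(3),np.zeros(3),K,np.array(c["dist"],float))[0][0,0]
E
python3 - <<'E'
from h import *
import pickle
a=[]
for n in("scene","side"):
    c=optics.capture(n);pickle.dump(c,open(n+".pkl","wb"));cv2.imwrite(f"pics/{n}1.png",c["img"])
    T=np.array(c["world_to_cam"]);print(n,-T[:3,:3].T@T[:3,3])
print(sense())
E
```

```text
pics
scene [1616.52219169  199.3154205  1046.67403882]
side [ 51.84679938 501.91378196 895.45223883]
{'time_s': 0.1, 'joints': array([-1.33942174e+00,  3.13412515e-01,  1.49837700e+00,  3.20496816e-06,
        1.33098429e+00, -2.23394901e-01]), 'dq': array([-0.0002346 , -0.00109357, -0.0009006 , -0.00041672, -0.00047736,
       -0.00077694]), 'tau': array([ 1.92105821e-03, -4.12904620e+01, -2.60139209e+01, -2.32134817e-04,
        3.05502690e-03, -1.73484949e-06]), 'eef_pos': array([ 230.54683223, -471.4132175 ,  230.77686578]), 'ee_rot': array([-5.90580899e-04,  9.74259201e-01,  2.25429947e-01, -7.99923851e-07]), 'force': array([ 0.28000153,  0.51374654, -0.26481611]), 'wrist_torque': array([-0.00544619,  0.02792758, -0.03188769]), 'grip_width': 1.001012231469301}
```

View pics/scene1.png

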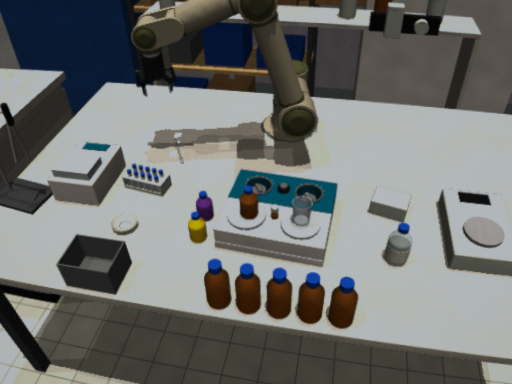

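View pics/side1.png

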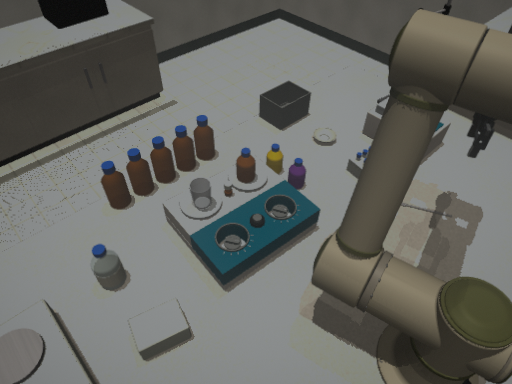

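```bash
python3 - <<'E'
from h import *
import pickle
for n in("scene","side"):
    c=pickle.load(open(n+".pkl","rb"));im=c["img"];h=cv2.cvtColor(im,cv2.COLOR_BGR2HSV)
    m=cv2.inRange(h,(85,120,50),(100,255,255))
    k,l,s,_=cv2.connectedComponentsWithStats(m)
    m=np.uint8(l==1+np.argmax(s[1:,4]))
    v,u=np.nonzero(m)
    P=np.float32([onz(c,a,b,85)[:2] for a,b in zip(u,v)])
    hull=cv2.convexHull(P);r=cv2.minAreaRect(hull);print(n,len(u),r);print(cv2.boxPoints(r).round(1).tolist())
    print(cv2.approxPolyDP(hull,12,True)[:,0].round(1).tolist())
    x0,x1,y0,y1=(220,350,160,260) if n=="scene" else (160,330,140,290)
    cv2.imwrite(f"pics/{n}_crop.png",cv2.resize(im[y0:y1,x0:x1],None,fx=4,fy=4,interpolation=cv2.INTER_CUBIC))
E
```

```text
scene 1752 ((521.3837890625, 53.15184020996094), (338.3796691894531, 146.88778686523438), 86.24310302734375)
[[437.0, -110.9000015258789], [583.5999755859375, -120.5], [605.7999877929688, 217.1999969482422], [459.20001220703125, 226.8000030517578]]
[[602.0, 215.3000030517578], [459.0, 219.1999969482422], [442.6000061035156, -108.5], [582.4000244140625, -117.4000015258789]]
side 3553 ((517.539794921875, 51.411865234375), (339.3807067871094, 149.56153869628906), 86.18620300292969)
[[431.6000061035156, -112.9000015258789], [580.9000244140625, -122.9000015258789], [603.4000244140625, 215.8000030517578], [454.20001220703125, 225.6999969482422]]
[[599.9000244140625, 213.60000610351562], [456.20001220703125, 221.8000030517578], [438.6000061035156, -112.0], [580.9000244140625, -115.19999694824219]]
```

View pics/side_crop.png

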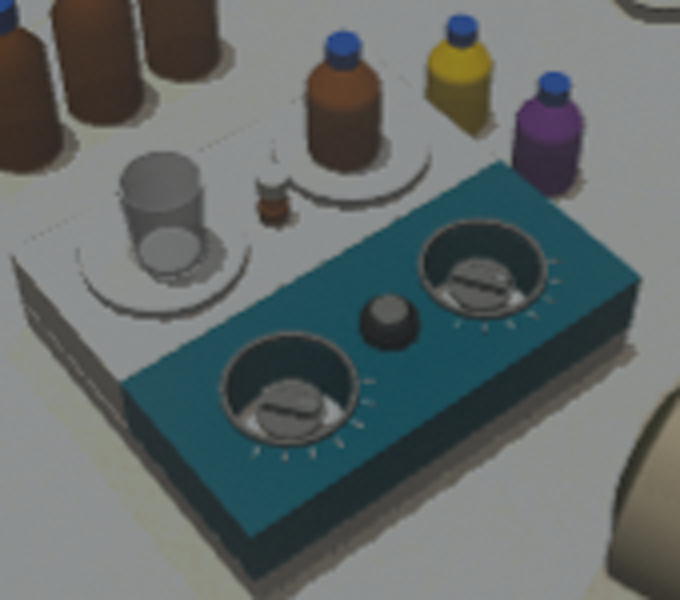

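Emit:
play_rows([
  [21,33,0,0,0,0,1],
  [21,33,0,0,0,0,1],
  [21,33,0,0,0,0,1],
  [21,33,0,0,0,0,1],
  [21,33,0,0,0,0,1],
])

```text
time_s: 0.52
eef_pos: [334.2, -304.3, 228.1]
ee_rot: [-0.002, 0.975, 0.22, -0.001]
force: [1.3, 0.0, 0.5]
grip_width: 1.001
```

Emit:
play_rows([
  [21,33,0,0,0,0,1],
  [21,33,0,0,0,0,1],
  [21,33,0,0,0,0,1],
  [21,33,0,0,0,0,1],
  [21,33,0,0,0,0,1],
])

```text
time_s: 0.93
eef_pos: [441.7, -129.6, 227.5]
ee_rot: [-0.003, 0.976, 0.219, -0.001]
force: [0.7, -0.9, 0.1]
grip_width: 0.996
```

Emit:
play_rows([
  [24,33,0,0,0,0,-0.3],
  [24,33,0,0,0,0,-0.3],
  [24,31,2,0,0,0.05,-0.3],
  [0,0,0,0,0,0.05,-0.3],
  [0,0,0,0,0,0,-0.3],
])

```text
time_s: 1.35
eef_pos: [516.5, -21.4, 228.2]
ee_rot: [-0.004, 0.962, 0.274, -0.002]
force: [-0.8, -0.0, 0.2]
grip_width: 0.352
```

```bash
python3 - <<'E'
from h import *
import pickle
s=sense();print(s["eef_pos"],s["ee_rot"],s["joints"],s["grip_width"],s["force"])
c=optics.capture("wrist");pickle.dump(c,open("w1.pkl","wb"));cv2.imwrite("pics/w1.png",c["img"])
T=np.array(c["world_to_cam"]);print(-T[:3,:3].T@T[:3,3])
for p in[(513.9,-32.5,91),(513.9,-32.5,65),(525,137,91),(519.5,52.3,91)]:print(p,proj(c,p))
E
```

```text
[516.48411735 -21.43037062 228.16453895] [-0.0036889   0.96180455  0.2737058  -0.00188207] [-0.27059346  0.30083675  1.52236297  0.00447141  1.32545129  0.74460888] 0.3522266356262419 [-0.75744457 -0.03595911  0.22485399]
[583.97582838  18.61077523 371.49351606]
(513.9, -32.5, 91) [265.74045734 188.64087586]
(513.9, -32.5, 65) [265.26394036 181.86954468]
(525, 137, 91) [121.19092492  89.31959598]
(519.5, 52.3, 91) [196.5926612  141.04354523]
```

View pics/w1.png

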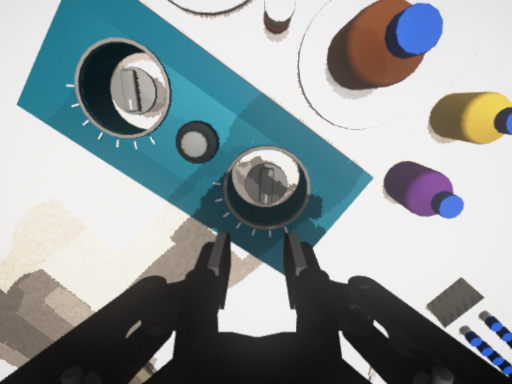

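```bash
python3 - <<'E'
from h import *
import pickle
c=pickle.load(open("w1.pkl","rb"))
cv2.imwrite("pics/w1c.png",cv2.resize(c["img"][140:240,160:320],None,fx=5,fy=5,interpolation=cv2.INTER_CUBIC))
E
```

```text
(no output)
```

View pics/w1c.png

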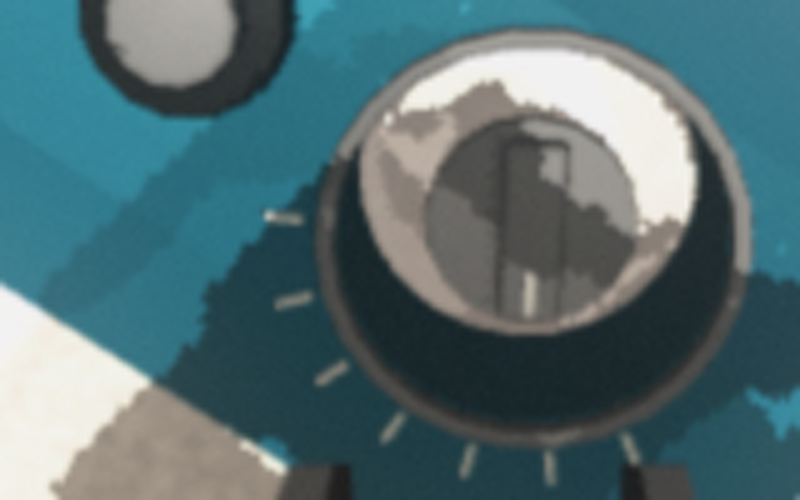

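```bash
python3 - <<'E'
from h import *
import pickle
c=pickle.load(open("w1.pkl","rb"));s=pickle.load(open("side.pkl","rb"))
f=lambda a,b,z:onz(c,160+a/5,140+b/5,z)
w=f(534,236,91);print("lip",w, "x axis ext",f(317,236,91),f(750,236,91),"button",f(171,25,95))
for z in (50,56,62,68,72,76):print(z,f(530,223,z)[:2]-w[:2],proj(s,(w[0],w[1],z)), np.linalg.norm(f(424,223,z)-f(637,223,z)))
print("side lip",proj(s,w))
for e in((505,145,497,318),(570,150,562,318)):
    a=f(*e[:2],83);b=f(*e[2:],83);print(a,b,np.arctan2(*(a-b)[1::-1]))
# side button
for z in(90,95,100):print(onz(s,257.5,217,z),onz(c,160+171/5,140+25/5,z))
E
```

```text
lip [515.81105595 -32.59870809  91.        ] x axis ext [491.90298686   5.85924771  91.        ] [539.56588345 -70.79534455  91.        ] button [515.75326096  52.00872868  95.        ]
50 [-7.73377544 -4.94728492] [278.29183829 214.74632867] 50.71695752606252
56 [-6.31728874 -3.89923701] [278.41179228 213.42141851] 49.77043223097434
62 [-4.90080205 -2.85118909] [278.5326925  212.08583806] 48.82390693588622
68 [-3.48431536 -1.80314118] [278.65454992 210.73946074] 47.87738164079806
72 [-2.5399909  -1.10444257] [278.73632548 209.83581422] 47.246364777405965
76 [-1.59566644 -0.40574395] [278.81853476 208.92727345] 46.615347914013846
side lip [279.1307404  205.47598607]
[527.52533916 -18.2112154   83.        ] [493.78887001 -37.20500819  83.        ] 0.5127728170062862
[533.82013968 -30.38580964  83.        ] [501.28916528 -49.25411526  83.        ] 0.5255916248562262
[526.55897215  41.02242479  90.        ] [514.51955088  52.61268414  90.        ]
[523.61210485  43.88349671  95.        ] [515.75326096  52.00872868  95.        ]
[520.66523755  46.74456863 100.        ] [516.98697104  51.40477323 100.        ]
```

Emit:
play_rows([
  [-1,-10,-30,0,0,-0.035,-0.35],
  [0,0,-30,0,0,0,-0.35],
  [0,0,-30,0,0,0,-0.35],
  [0,0,-20,0,0,0,-0.35],
  [0,0,0,0,0,0,-0.35],
])

```text
time_s: 1.82
eef_pos: [513.4, -36.0, 115.6]
ee_rot: [-0.003, 0.969, 0.248, -0.0]
force: [0.8, -0.4, 0.7]
grip_width: 0.325
```

```bash
python3 - <<'E'
from h import *
import pickle
s=sense();print(s["eef_pos"],s["ee_rot"],s["joints"],s["grip_width"],s["force"])
c=optics.capture("wrist");pickle.dump(c,open("w2.pkl","wb"));cv2.imwrite("pics/w2.png",c["img"])
c=optics.capture("side");cv2.imwrite("pics/s2.png",np.hstack([cv2.resize(c["img"][140:290,160:330],None,fx=3,fy=3)]))
E
```

```text
[513.37361776 -35.97818378 115.58375388] [-2.66186876e-03  9.68813452e-01  2.47776920e-01 -8.83526344e-05] [-0.30018698  0.41456429  1.67865037  0.00512002  1.05131951  0.76728939] 0.3253985441539652 [ 0.79597176 -0.37320655  0.71176538]
```

View pics/w2.png

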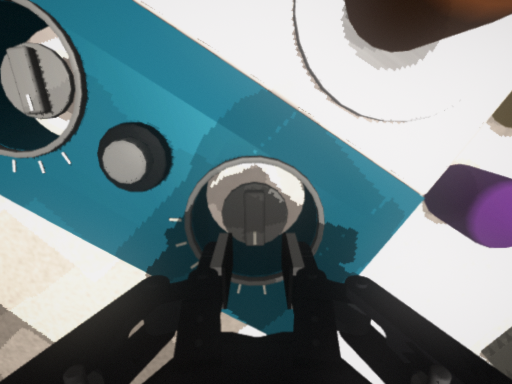

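```bash
python3 - <<'E'
from h import *
import pickle
c=pickle.load(open("w2.pkl","rb"))
w=onz(c,255,219,91);print(w)
for z in(56,62,67,72):print(z,onz(c,255.5,212.5,z)[:2]-w[:2],np.linalg.norm(onz(c,221,212,z)-onz(c,290,212,z)))
print(np.linalg.norm(onz(c,185,219,91)-onz(c,325,219,91)))
for z in(90,95,100):print("btn",onz(c,124.5,162,z))
E
```

```text
[518.17916436 -31.89200432  91.        ]
56 [-8.37596622 -4.4868465 ] 53.571100282949885
62 [-6.23195046 -3.39561524] 51.98886650862204
67 [-4.44527066 -2.48625585] 50.67033836334884
72 [-2.65859087 -1.57689647] 49.35181021807568
90.85628335933859
btn [512.35877827  56.58678021  90.        ]
btn [514.42905229  54.93086186  95.        ]
btn [516.49932632  53.27494351 100.        ]
```

Emit:
play_rows([
  [2,3,-8,0,0,0.02,-0.35],
  [0,0,-8,0,0,0,-0.35],
  [0,0,-4,0,0,0,-0.35],
  [0,0,0,0,0,0,-0.35],
])

```text
time_s: 2.25
eef_pos: [519.6, -34.5, 102.2]
ee_rot: [0.001, 0.966, 0.258, 0.006]
force: [0.6, 0.2, 0.1]
grip_width: 0.321
```

Emit:
play_rows([
  [0,0,-4,0,0,0,-0.35],
  [0,0,-2,0,0,0,-0.35],
  [0,0,0,0,0,0,-0.35],
])

```text
time_s: 2.5
eef_pos: [520.1, -34.6, 96.4]
ee_rot: [0.001, 0.966, 0.258, 0.007]
force: [-0.7, 0.2, 0.0]
grip_width: 0.325
```

Emit:
play_rows([
  [-3,2,0,0,0,0,-0.35],
  [0,0,0,0,0,0,-0.35],
])

```text
time_s: 2.67
eef_pos: [516.9, -32.4, 96.5]
ee_rot: [0.001, 0.966, 0.258, 0.007]
force: [-0.1, 1.7, -0.4]
grip_width: 0.327
```

Emit:
play_rows([
  [0,0,0,0,0,0,-0.35],
])

```text
time_s: 2.75
eef_pos: [516.8, -32.3, 96.7]
ee_rot: [0.002, 0.966, 0.258, 0.007]
force: [-0.4, 0.6, -0.7]
grip_width: 0.325
```

```bash
python3 - <<'E'
from h import *
import pickle
s=sense();print(s["eef_pos"],s["ee_rot"],s["grip_width"],s["force"])
c=optics.capture("wrist");pickle.dump(c,open("w3.pkl","wb"));cv2.imwrite("pics/w3.png",cv2.resize(c["img"][120:320,140:380],None,fx=3,fy=3))
print(sense()["eef_pos"])
E
```

```text
[516.84630423 -32.28187049  96.65389373] [0.00150725 0.96618213 0.25776905 0.00670405] 0.3245518461141087 [-0.44669129  0.60240805 -0.71902141]
[516.81031327 -32.28274895  96.62604858]
```

View pics/w3.png

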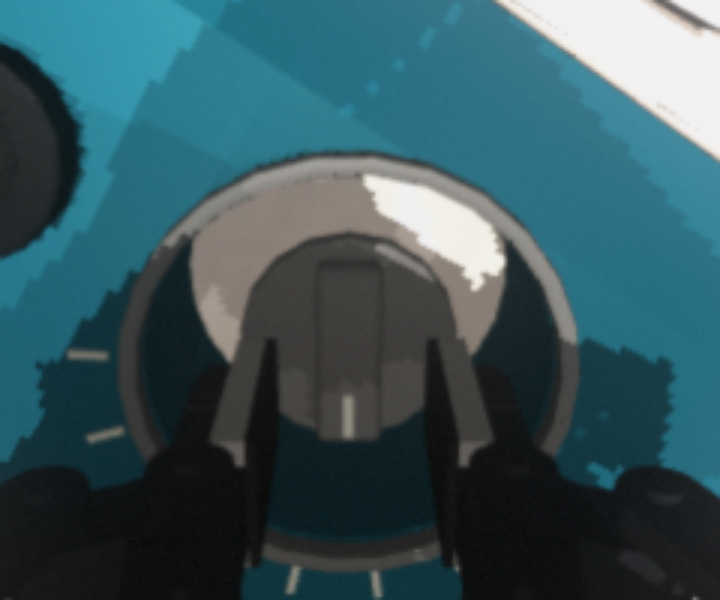

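Emit:
play_rows([
  [0,0,-4,0,0,0,-0.35],
  [0,0,-4,0,0,0,-0.35],
  [0,0,-2,0,0,0,-0.35],
  [0,0,0,0,0,0,-0.35],
])

```text
time_s: 3.13
eef_pos: [516.9, -32.3, 85.8]
ee_rot: [0.002, 0.966, 0.258, 0.007]
force: [0.3, 0.3, 0.5]
grip_width: 0.326
```

Emit:
play_rows([
  [0,0,-2,0,0,0,-0.35],
  [0,0,-2,0,0,0,-0.35],
  [0,0,0,0,0,0,-0.35],
])

```text
time_s: 3.38
eef_pos: [516.8, -32.3, 81.1]
ee_rot: [0.001, 0.966, 0.258, 0.007]
force: [-0.6, -0.0, 0.2]
grip_width: 0.325
```

Emit:
play_rows([
  [0,0,-2,0,0,0,-0.35],
  [0,0,0,0,0,0,-0.35],
])

```text
time_s: 3.55
eef_pos: [516.8, -32.3, 78.8]
ee_rot: [0.001, 0.966, 0.258, 0.007]
force: [1.2, -0.1, -0.3]
grip_width: 0.328
```

Emit:
play_rows([
  [0,0,-2,0,0,0,-0.35],
  [0,0,0,0,0,0,-0.35],
])

```text
time_s: 3.72
eef_pos: [516.9, -32.4, 76.7]
ee_rot: [0.002, 0.966, 0.258, 0.007]
force: [-0.3, -0.3, 0.1]
grip_width: 0.328
```

Emit:
play_rows([
  [0,0,-2,0,0,0,-0.35],
  [0,0,0,0,0,0,-0.35],
])

```text
time_s: 3.88
eef_pos: [516.9, -32.4, 74.5]
ee_rot: [0.002, 0.966, 0.258, 0.007]
force: [-0.6, 0.2, 0.0]
grip_width: 0.325
```

Emit:
play_rows([
  [0,0,-1.5,0,0,0,-0.35],
  [0,0,0,0,0,0,-0.35],
])

```text
time_s: 4.05
eef_pos: [516.9, -32.3, 72.9]
ee_rot: [0.002, 0.966, 0.258, 0.007]
force: [0.0, 0.4, -0.4]
grip_width: 0.323
```

Emit:
play_rows([
  [0,0,-1.5,0,0,0,-0.35],
  [0,0,0,0,0,0,-0.35],
])

```text
time_s: 4.22
eef_pos: [517.2, -32.4, 71.6]
ee_rot: [0.002, 0.966, 0.258, 0.007]
force: [-1.1, 0.7, 2.9]
grip_width: 0.325
```

Emit:
play_rows([
  [0,0,-1.5,0,0,0,-0.35],
  [0,0,0,0,0,0,-0.35],
])

```text
time_s: 4.38
eef_pos: [517.2, -32.4, 70.4]
ee_rot: [0.002, 0.966, 0.258, 0.007]
force: [-1.9, -0.1, 4.8]
grip_width: 0.325
```

Emit:
play_rows([
  [0,0,-1,0,0,0,-0.35],
  [0,0,0,0,0,0,-0.35],
])

```text
time_s: 4.55
eef_pos: [517.2, -32.4, 69.7]
ee_rot: [0.002, 0.966, 0.258, 0.007]
force: [-1.2, 1.1, 4.4]
grip_width: 0.324
```

Emit:
play_rows([
  [0,0,3.5,0,0,0,-0.35],
  [0,0,0,0,0,0,-0.8],
  [0,0,0,0,0,0,-0.8],
  [0,0,0,0,0,0,-0.8],
  [0,0,0,0,0,0,-0.8],
], grip_force=40)

```text
time_s: 4.97
eef_pos: [517.1, -31.8, 73.3]
ee_rot: [0.001, 0.966, 0.258, 0.007]
force: [-1.4, 0.5, 3.1]
grip_width: 0.145
```

Emit:
play_rows([
  [0,0,0,0,0,0,-0.8],
  [0,0,0,0,0,0,-0.8],
])

```text
time_s: 5.13
eef_pos: [517.1, -31.8, 73.3]
ee_rot: [0.001, 0.966, 0.258, 0.007]
force: [-1.1, 1.1, 2.9]
grip_width: 0.143
```

Emit:
play_rows([
  [0,0,-2,0,0,0,-0.8],
  [0,0,-1,0,0,0,-0.8],
  [0,0,0,0,0,0,-0.8],
])

```text
time_s: 5.38
eef_pos: [517.1, -31.8, 70.5]
ee_rot: [0.001, 0.966, 0.258, 0.007]
force: [-1.8, 0.9, 6.0]
grip_width: 0.145
```

Emit:
play_rows([
  [0,0,-1.5,0,0,0,-0.8],
  [0,0,0,0,0,0,-0.8],
])

```text
time_s: 5.55
eef_pos: [517.1, -31.8, 69.2]
ee_rot: [0.001, 0.966, 0.258, 0.007]
force: [-2.0, 1.3, 7.6]
grip_width: 0.148
```

Emit:
play_rows([
  [0,0,-2,0,0,0,-0.8],
  [0,0,0,0,0,0,-0.8],
])

```text
time_s: 5.72
eef_pos: [517.1, -31.8, 67.8]
ee_rot: [0.001, 0.966, 0.258, 0.007]
force: [-3.9, 2.2, 9.3]
grip_width: 0.145
```

Emit:
play_rows([
  [0,0,-0.3,0,0,0,-0.8],
  [0,0,0,0,0,0,-0.8],
])

```text
time_s: 5.88
eef_pos: [517.1, -31.8, 68.2]
ee_rot: [0.002, 0.966, 0.258, 0.007]
force: [-2.4, 1.4, 8.9]
grip_width: 0.143
```

Emit:
play_rows([
  [0,0,-1.2,0,0,0,-0.8],
  [0,0,-0.2,0,0,-0.08,-0.8],
  [0,0,-0.2,0,0,-0.08,-0.8],
])

```text
time_s: 6.13
eef_pos: [517.4, -32.3, 68.0]
ee_rot: [0.003, 0.984, 0.179, 0.007]
force: [-4.4, -0.8, 9.3]
grip_width: 0.148
```

```bash
python3 - <<'E'
from h import *
s=sense();q=s["ee_rot"];print(s["eef_pos"],2*np.arctan2(q[2],q[1]),s["force"],s["wrist_torque"],s["joints"])
E
```

```text
[517.40309289 -32.29359718  67.97539954] 0.3590340065225385 [-4.43912402 -0.78248069  9.30432934] [-0.08758837  0.61314903  0.09504373] [-0.28938439  0.4828398   1.72159859  0.00195033  0.92117139  0.92121062]
```

Emit:
play_rows([
  [0,0,-0.5,0,0,-0.08,-0.8],
  [0,0,-0.3,0,0,-0.08,-0.8],
  [0,0,-0.2,0,0,-0.08,-0.8],
])

```text
time_s: 6.38
eef_pos: [517.6, -33.2, 68.3]
ee_rot: [0.005, 0.999, 0.054, 0.007]
force: [-2.8, -0.4, 8.8]
grip_width: 0.145
```

```bash
cat > st.py <<'E'
from h import *
s=sense();q=s["ee_rot"];print(s["eef_pos"],"yaw",2*np.arctan2(q[2],q[1]),s["force"],s["wrist_torque"],s["joints"][5],s["grip_width"])
E
python3 st.py
```

```text
[517.55928001 -33.24943328  68.26672491] yaw 0.10803823349183281 [-2.78591871 -0.37026452  8.84693174] [-0.12511755  0.66098763  0.08560113] 1.1781073550972525 0.14537944907977474
```

Emit:
play_rows([
  [0,0.3,-1.2,0,0,-0.08,-0.8],
  [0,0.3,-0.6,0,0,-0.08,-0.8],
  [0,0.3,-0.5,0,0,-0.08,-0.8],
])

```text
time_s: 6.63
eef_pos: [517.6, -34.1, 67.4]
ee_rot: [0.008, 0.997, -0.071, 0.007]
force: [-4.7, -1.8, 8.5]
grip_width: 0.144
```

```bash
python3 st.py
```

```text
[517.5728915  -34.14016355  67.36453248] yaw -0.14266167500031912 [-4.74953448 -1.83420578  8.5478675 ] [-0.45514361  0.84122612  0.0354025 ] 1.4371217683452144 0.14426911985095328
```

Emit:
play_rows([
  [0,1,-0.8,0.005,0.004,-0.08,-0.8],
  [0,1,-0.6,0.005,0.004,-0.08,-0.8],
  [0,0.5,-0.5,0.005,0.004,-0.08,-0.8],
])

```text
time_s: 6.88
eef_pos: [517.3, -35.1, 67.1]
ee_rot: [0.005, 0.981, -0.195, -0.001]
force: [-6.0, -1.6, 10.7]
grip_width: 0.146
```

```bash
python3 st.py
```

```text
[517.30717197 -35.11200426  67.09453219] yaw -0.39233484522550693 [-6.04553909 -1.60866031 10.72192343] [-0.36875328  0.89190581  0.10006345] 1.6819341051757535 0.14596765138906623
```

Emit:
play_rows([
  [-0.5,0,-0.4,0,0,-0.08,-0.8],
  [-0.5,0,-0.4,0,0,-0.08,-0.8],
  [-0.3,0,-0.4,0,0,-0.08,-0.8],
])

```text
time_s: 7.13
eef_pos: [516.8, -36.0, 67.5]
ee_rot: [0.005, 0.949, -0.317, -0.001]
force: [-4.2, 0.8, 9.7]
grip_width: 0.149
```

```bash
python3 st.py
```

```text
[516.75454852 -35.99740774  67.52249459] yaw -0.6443750809758505 [-4.24474027  0.84666872  9.72760136] [-0.04297102  0.67988902  0.07633575] 1.932345961324772 0.1485838206861263
```

Emit:
play_rows([
  [0,0,-0.5,0,0,-0.04,-0.8],
  [0,0,-0.2,0,0,-0.03,-0.8],
])

```text
time_s: 7.3
eef_pos: [516.6, -36.2, 67.7]
ee_rot: [0.006, 0.936, -0.352, -0.001]
force: [-3.8, 1.8, 8.8]
grip_width: 0.146
```

```bash
python3 st.py
```

```text
[516.5949399  -36.24772623  67.67949821] yaw -0.7203528671202648 [-3.84936184  1.84376984  8.83232307] [0.19477526 0.75771885 0.06090683] 2.0084756103474604 0.1459601185648176
```

Emit:
play_rows([
  [0,0,-0.5,0,0,-0.03,-0.8],
  [0,0,-0.2,0,0,0,-0.8],
])

```text
time_s: 7.47
eef_pos: [516.5, -36.4, 67.8]
ee_rot: [0.006, 0.93, -0.368, -0.001]
force: [-3.1, 2.4, 9.1]
grip_width: 0.147
```

```bash
python3 st.py
```

```text
[516.47856634 -36.36701188  67.78287784] yaw -0.7532201678411595 [-3.07496     2.38744649  9.08662439] [0.31339    0.57464001 0.00684471] 2.0415749978627864 0.14675952999490813
```

Emit:
play_rows([
  [0,0,-0.4,0,0,-0.02,-0.8],
  [0,0,-0.2,0,0,0,-0.8],
])

```text
time_s: 7.63
eef_pos: [516.4, -36.4, 68.0]
ee_rot: [0.006, 0.926, -0.377, -0.001]
force: [-4.5, 2.9, 8.4]
grip_width: 0.146
```

```bash
python3 st.py
```

```text
[516.41287038 -36.40181684  67.99574683] yaw -0.7735361678698366 [-4.4884622   2.85764949  8.40983908] [0.22466202 0.63807963 0.08661507] 2.0622182762055408 0.1464326854526738
```

Emit:
play_rows([
  [0,0,-0.6,0,0,-0.02,-0.8],
  [0,0,-0.2,0,0,0,-0.8],
])

```text
time_s: 7.8
eef_pos: [516.4, -36.4, 68.0]
ee_rot: [0.006, 0.922, -0.386, -0.001]
force: [-2.9, 1.2, 8.7]
grip_width: 0.151
```

```bash
python3 st.py
```

```text
[516.39910005 -36.44971552  67.99021741] yaw -0.792963187953879 [-2.91932921  1.20152792  8.73558851] [0.28404207 0.57935509 0.30264929] 2.0822141762944977 0.15086175801501128
```

Emit:
play_rows([
  [0,0,-0.4,0,0,-0.02,-0.8],
  [0,0,-0.2,0,0,0,-0.8],
])

```text
time_s: 7.97
eef_pos: [516.4, -36.5, 68.2]
ee_rot: [0.007, 0.919, -0.395, -0.001]
force: [-3.1, 1.6, 8.6]
grip_width: 0.147
```

```bash
python3 st.py
```

```text
[516.35901474 -36.45526826  68.16004602] yaw -0.8113147596402033 [-3.0815916   1.63880221  8.63548542] [0.258699   0.54949054 0.46656508] 2.1014994515795347 0.14664032582063674
```

Emit:
play_rows([
  [0,0,0,0,0,0.02,-0.8],
  [0,0,2.5,0,0,0,-0.8],
  [0,0,2,0,0,0,-0.8],
])

```text
time_s: 8.22
eef_pos: [516.3, -36.4, 73.2]
ee_rot: [0.007, 0.923, -0.384, -0.001]
force: [-1.9, 1.8, 2.4]
grip_width: 0.147
```

```bash
python3 st.py
```

```text
[516.3405718  -36.39367104  73.2098884 ] yaw -0.7876320575014399 [-1.89153987  1.77715913  2.43530827] [0.1617457  0.14707823 0.20270371] 2.078713605230609 0.1473973879415741
```

Emit:
play_rows([
  [0,0,0,0,0,0,-0.35],
  [0,0,0,0,0,0,-0.35],
  [0,0,0,0,0,0,-0.35],
])

```text
time_s: 8.47
eef_pos: [516.6, -36.7, 72.7]
ee_rot: [0.007, 0.923, -0.384, -0.0]
force: [0.4, 0.1, -0.1]
grip_width: 0.324
```

Emit:
play_rows([
  [0,0,10,0,0,0,-0.35],
  [0,0,15,0,0,0,-0.35],
  [0,0,25,0,0,0,-0.35],
  [0,0,30,0,0,0,-0.35],
  [0,0,0,0,0,0,-0.35],
])

```text
time_s: 8.88
eef_pos: [515.2, -36.7, 155.9]
ee_rot: [0.008, 0.923, -0.384, -0.003]
force: [-0.1, -0.9, 1.3]
grip_width: 0.325
```

```bash
python3 st.py; python3 - <<'E'
from h import *
import pickle
c=optics.capture("wrist");pickle.dump(c,open("w4.pkl","wb"));cv2.imwrite("pics/w4.png",c["img"])
E
```

```text
[515.22862774 -36.7348006  155.90788571] yaw -0.7888240882450184 [-0.09212865 -0.8583875   1.26636454] [0.03813222 0.00545787 0.0090612 ] 2.0753312212862243 0.32548828972386
```

View pics/w4.png

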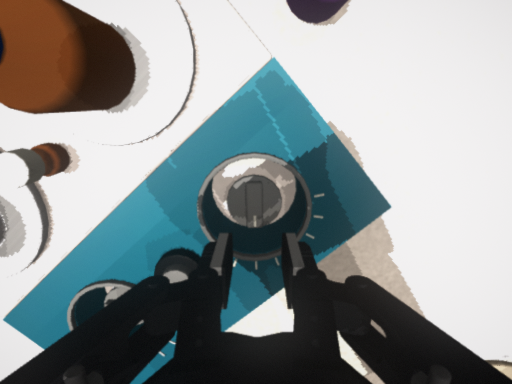

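Emit:
play_rows([
  [1,30,0,0,0,0,-1],
  [1,30,0,0,0,0,-1],
  [0,26,0,0,0,0,-1],
  [0,0,0,0,0,0,-1],
  [0,0,0,0,0,0,-1],
])

```text
time_s: 9.35
eef_pos: [515.3, 51.7, 152.2]
ee_rot: [0.008, 0.923, -0.386, -0.005]
force: [-0.1, 0.9, -0.4]
grip_width: -0.0
```

```bash
python3 st.py; python3 - <<'E'
from h import *
import pickle
c=optics.capture("wrist");pickle.dump(c,open("w5.pkl","wb"));cv2.imwrite("pics/w5.png",cv2.resize(c["img"][90:340,100:400],None,fx=2.4,fy=2.4))
E
```

```text
[515.26158227  51.68465585 152.19923871] yaw -0.7920768499129283 [-0.06979774  0.90478488 -0.39372356] [-0.01397504 -0.00869366  0.02128446] 2.2488910065393597 -2.9787435980755778e-05
```

View pics/w5.png

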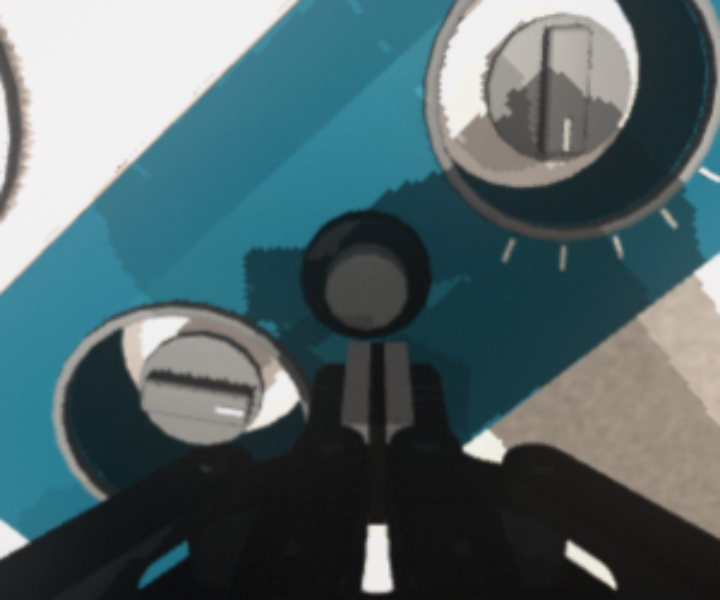

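```bash
python3 - <<'E'
from h import *
import pickle
c=pickle.load(open("w5.pkl","rb"))
f=lambda a,b,z:onz(c,100+a/2.4,90+b/2.4,z)
for z in(90,95,100,105,110):print(z,f(366,290,z),np.linalg.norm(f(325,290,z)-f(408,290,z)))
print(f(366,275,85))
E
```

```text
90 [514.6168734   55.61318475  90.        ] 27.162129636795978
95 [516.02782363  54.19036626  95.        ] 26.501058190829706
100 [517.43877385  52.76754777 100.        ] 25.839986744863428
105 [518.84972407  51.34472928 105.        ] 25.178915298897106
110 [520.26067429  49.92191079 110.        ] 24.517843852930923
[516.95209036  53.19421506  85.        ]
```

Emit:
play_rows([
  [1,0.5,-15,0,0,0,-1],
  [0.5,0.5,-15,0,0,0,-1],
  [0,0,-10,0,0,0,-1],
  [0,0,0,0,0,0,-1],
  [0,0,0,0,0,0,-1],
])

```text
time_s: 9.82
eef_pos: [516.7, 48.6, 110.0]
ee_rot: [0.009, 0.922, -0.388, -0.005]
force: [-0.3, 0.0, 0.2]
grip_width: -0.002
```

Emit:
play_rows([
  [0,0,-3,0,0,0,-1],
  [0,0,0,0,0,0,-1],
])

```text
time_s: 9.98
eef_pos: [517.1, 47.8, 107.5]
ee_rot: [0.008, 0.921, -0.388, -0.005]
force: [0.9, -1.1, 0.1]
grip_width: -0.001
```

Emit:
play_rows([
  [0,0,-2,0,0,0,-1],
  [0,0,0,0,0,0,-1],
])

```text
time_s: 10.15
eef_pos: [517.6, 47.6, 106.4]
ee_rot: [0.008, 0.921, -0.389, -0.004]
force: [-0.2, 0.7, 2.1]
grip_width: -0.0
```

Emit:
play_rows([
  [0,0,3,0,0,0,-1],
  [1.5,3.5,1,0,0,0,-1],
  [0,0,0,0,0,0,-1],
  [0,0,0,0,0,0,-1],
])

```text
time_s: 10.48
eef_pos: [519.7, 51.4, 111.7]
ee_rot: [0.008, 0.921, -0.388, -0.003]
force: [0.2, 0.9, -0.5]
grip_width: 0.0
```

Emit:
play_rows([
  [0,0,-3,0,0,0,-1],
  [0,0,0,0,0,0,-1],
])

```text
time_s: 10.65
eef_pos: [519.7, 51.6, 108.5]
ee_rot: [0.008, 0.922, -0.388, -0.003]
force: [-0.0, -0.2, -0.4]
grip_width: -0.001
```

Emit:
play_rows([
  [0,0,-2,0,0,0,-1],
  [0,0,0,0,0,0,-1],
])

```text
time_s: 10.82
eef_pos: [519.9, 51.5, 106.3]
ee_rot: [0.008, 0.922, -0.388, -0.003]
force: [-1.3, -0.0, 1.7]
grip_width: -0.0
```

Emit:
play_rows([
  [0,0,-2,0,0,0,-1],
  [0,0,0,0,0,0,-1],
])

```text
time_s: 10.98
eef_pos: [519.9, 51.5, 104.3]
ee_rot: [0.008, 0.922, -0.388, -0.003]
force: [-1.7, 0.7, 1.8]
grip_width: 0.002
```

Contact at about z = 107; the button is yielding to a soft spring. I'll keep pressing until the force climbs.

Emit:
play_rows([
  [0,0,-2,0,0,0,-1],
  [0,0,0,0,0,0,-1],
])

```text
time_s: 11.15
eef_pos: [520.0, 51.5, 102.5]
ee_rot: [0.008, 0.922, -0.388, -0.003]
force: [-0.4, -0.3, 4.1]
grip_width: -0.001
```

Emit:
play_rows([
  [0,0,-2,0,0,0,-1],
  [0,0,0,0,0,0,-1],
])

```text
time_s: 11.32
eef_pos: [520.0, 51.6, 101.1]
ee_rot: [0.008, 0.922, -0.388, -0.003]
force: [-2.0, -0.2, 4.6]
grip_width: 0.001
```

Emit:
play_rows([
  [0,0,-1.5,0,0,0,-1],
  [0,0,-0.5,0,0,0,-1],
])

```text
time_s: 11.48
eef_pos: [520.1, 51.6, 101.0]
ee_rot: [0.008, 0.922, -0.388, -0.002]
force: [-4.4, -0.7, 7.8]
grip_width: 0.002
```

Emit:
play_rows([
  [0,0,-2.5,0,0,0,-1],
  [0,0,-2,0,0,0,-1],
])

```text
time_s: 11.65
eef_pos: [520.2, 51.6, 100.7]
ee_rot: [0.008, 0.922, -0.388, -0.002]
force: [-11.0, 0.4, 26.8]
grip_width: 0.004
```

Emit:
play_rows([
  [0,0,6,0,0,0,-1],
  [0,0,15,0,0,0,-1],
  [0,0,30,0,0,0,-1],
  [0,0,30,0,0,0,-1],
  [0,0,0,0,0,0,-1],
])

```text
time_s: 12.07
eef_pos: [519.0, 51.5, 183.8]
ee_rot: [0.009, 0.922, -0.388, -0.003]
force: [0.6, -0.3, 1.5]
grip_width: -0.001
```

```bash
python3 st.py; python3 - <<'E'
from h import *
c=optics.capture("wrist");s=optics.capture("side")
cv2.imwrite("pics/w6.png",np.vstack([c["img"][:300],s["img"][100:300]]))
E
```

```text
[519.03247324  51.48021541 183.80604446] yaw -0.7964378304922494 [ 0.60869998 -0.27772094  1.50487353] [-0.00395517 -0.00944538 -0.03323613] 2.254150505184066 -0.0012648171440139925
```

View pics/w6.png

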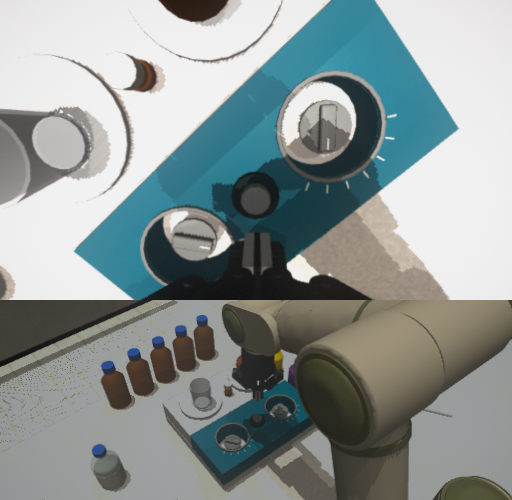

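```bash
python3 - <<'E'
from h import *
import pickle
c=pickle.load(open("w5.pkl","rb"))
f=lambda a,b,z:onz(c,100+a/2.4,90+b/2.4,z)
for e in((552,27,547,158),(592,27,587,155)):
    a=f(*e[:2],78);b=f(*e[2:],78);t=np.arctan2(*(a-b)[1::-1]);print(t,"dial",0.70-0.066-t)
ctrl.finish_job()
E
```

```text
-0.7559935047503222 dial 1.389993504750322
-0.7393172094686007 dial 1.3733172094686006
the job is handed in; nothing more can be done
```

I ran the job on the right plate, which carries the capped amber bottle, and handed it in at about 12 s of the 51 s allowed. No verdict was reported.

- **Knob:** I felt for the disc, gripped the bar and pushed it in about 5–6 mm. The push force stayed between 8.4 and 10.7 N, against 13.2 N for "forced". I turned it clockwise until the wrist torque rose from about 0.08 to 0.47 N m, which I took as the end stop. I then backed off slightly, let it spring out and released it.
- **Start button:** I pressed it with shut fingers. It gave way from about z = 107 to 101 mm and then stopped hard, peaking at about 27 N, so it was fully down. An earlier off-centre touch of about 2 N came first, and I lifted and re-centred before the real press.
- **Last checks:** With the camera I read the right dial at 1.37–1.39 rad, within reading error of the 1.40 stop. In the last picture the button looks raised, the left knob looks untouched, and the beaker and vial are standing. Only part of the bottle was in view, and it looked in place. The gripper was about 77 mm above the button, touching nothing.
- **Disagreements:** My camera estimates were off in two places: the well centre varied by about 4 mm between views, and I put the button top 8 mm too low. I settled both heights by touch.

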